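# Calibrate the bench scale: load the check weight, hold the recessed button

## Task

Calibrate the bench scale: stand the larger brass check weight in the middle of the scale's pan and let go of it. Then take the screwdriver by its handle, put its blade straight into the small round hole in the front of the scale and hold the recessed red calibration button pressed right in, firmly but without forcing it; keep it in for a few seconds and finish still gripping the screwdriver with the button held in. Leave the small weight in its tray and do not knock the mixing bowl.

Things in the scene. Friction and masses are not known exactly. Their poses are not given: they have to be found in the camera images.
- scale: white bench scale with a grey sloping operating panel, fixed to the worktop; housing 210 mm (x) x 190 mm (y), 58 mm high, the operating panel 75 mm, the pan's top 78 mm high. Origin under the centre of the housing at worktop height; its x axis points from its front (towards the robot) to its back, z up.
- cal_hole (a point): centre of the mouth of the round hole in the dark grey service plate on the scale's upright front face, 35 mm above the worktop, marked by a thin orange ring 20 mm across, at x = -106.5 mm, y = -50 mm in the scale's frame. The bore is 12 mm in diameter with a 2 mm chamfer, horizontal, running along the scale's +x axis, 30 mm deep; the red button in it (10 mm in diameter) has its face 20 mm behind the mouth. Its axes are those of the scale.
- cal_button (a joint): travel of the red recessed button: 0 out, 0.006 m fully pressed (along the scale's +x). A spring pushes it back: 1.5 N to start it, 6 N fully in. It counts as down from 0.0035 m.
- pan_centre (a point): centre of the top face of the scale's steel pan (136 mm along the scale's x, 168 mm along its y, level), 78 mm above the worktop when empty.
- weighing_pan (a joint): how far the pan has sunk under its load: 0 empty, 0.002 m under 500 g, 0.0008 m under 200 g, at most 0.006 m.
- weight_500: the larger brass check weight, 500 g: cylinder 38 mm in diameter and 49 mm high, above it a neck and a round knob 23 mm in diameter between 59 and 70 mm above the underside (top at 70 mm). Origin at the centre of its underside, z up. Grasp it by the knob or the body from above.
- weight_200: the smaller brass check weight, 200 g: 28 mm in diameter, 52 mm high with its knob (18 mm in diameter). Origin at the centre of its underside. Stays where it is.
- weight_tray: shallow wooden tray with blue felt, fixed, 190 x 96 mm, rim 16 mm high, floor 8 mm above the worktop, in which the two weights stand about 90 mm apart along its x axis. Origin under its centre.
- screwdriver: flat-bladed screwdriver, 210 mm long, about 80 g, lying on the worktop. Its axis is its own x axis, 13.4 mm above the origin: round wooden handle 27 mm in diameter from x = -105 to -5 mm, round shaft 6.2 mm in diameter from x = -5 mm to the blade's tip at x = +105 mm. Origin midway along it, at the underside.
- blade_tip (a point): the tip of the screwdriver's blade (105 mm along its x axis from the middle, on its axis).
- mixing_bowl: light grey mixing bowl, 125 mm across, 55 mm high, standing loose on the worktop. Origin at the centre of its underside. Stays where it is.
There are look-alikes about, which are no part of the job. Leave any turquoise look-alike of the weight_500 alone.

How it is judged:
On the way, in this order (a step that is already met when the one before it is completed fails the run):
1. the large weight stands at rest in the middle of the pan, let go (horizontal distance between weight_500 and pan_centre below 0.03 m and angle between weight_500's own z axis and vertical below 0.06 rad and value of joint weighing_pan between 0.0015 and 0.0026 m and linear speed of weight_500 below 0.01 m/s and contact force between each of the arm, the fingers and weight_500 below 0.1 N), for 0.2 s.
2. the screwdriver's tip has held the button down for two seconds (value of joint cal_button above 0.0035 m and x of blade_tip in the frame of cal_hole above 0.02 m and contact force between the fingers and screwdriver above 1 N and horizontal distance between weight_500 and pan_centre below 0.03 m), for 2 s.
At the end, for the whole second after the job is handed in: The gripped screwdriver's tip holds the button at least 3.5 mm in (of 6 mm) after two seconds and more of holding, and the 500 g weight stands upright and alone on the pan, within 30 mm of its middle (pan sunk 1.5 to 2.6 mm) (all of step 2 and contact force between screwdriver and scale above 1 N and angle between weight_500's own z axis and vertical below 0.06 rad and value of joint weighing_pan between 0.0015 and 0.0026 m); the arm keeps its last pose, push and grip.
It fails at once if the scale is forced with the screwdriver (over 45 N) (contact force between screwdriver and scale above 45 N).
It fails at once if the weight is slammed on the scale or the pan driven to its stop (value of joint weighing_pan above 0.0055 m).
It fails at once if the small weight is moved from its place in the tray (over 30 mm) (distance of weight_200 from where it was at the start of the episode above 0.03 m).
It fails at once if the mixing bowl is knocked away (over 30 mm) (distance of mixing_bowl from where it was at the start of the episode above 0.03 m).
It also fails if it takes over 61 s, if anything falls off the work surface, if the arm or the gripper's body presses on something with over 40 N, if the wrist force passes 120 N, or if a joint passes its speed limit or range.

## Robot

A 6-joint arm with a two-finger parallel gripper is mounted at the origin on a cart in front of the work surface, level with it; the furniture and walls round the work are solid. World frame = base frame: x ahead of the robot, y to its left, z up, the work surface at z = 0. Lengths are in m, angles in rad, forces in N, time in s.
With the tool pointing down it reaches from about 0.275 to 0.825 m from the base axis. Payload 4.9 kg.
Tool frame: the origin (TCP) lies midway between the tips of the shut fingers; the grasp point (between the pads) lies 19 mm behind it (bot.grip_depth is the distance from the TCP to the grasp point, in m); y points along the fingers, x is the direction in which the jaws open and shut, and the axes are right-handed (so a half turn about y gives the same grasp; the last joint's range is limited). The gripper opens to 85 mm and grips with 20 to 120 N. Pads are 22 mm wide; open, the fingers measure 114 mm over their backs; the gripper's body (76 mm by 85 mm) begins 54 mm behind the grasp point. The pads swing forward as they close: fully open they stand 13 mm farther back than shut.
Start: joints at [1.082, 0.326, -0.193, 1.052, 0, 1.437], TCP at [0.191, 0.516, 0.231] pointing down, gripper open.
Joint ranges: [-2.65, 2.65], [-0.97, 1.79], [-1.3, 1.35], [-1.93, 2.1], [-1.47, 1.37], [-3.14, 3.14]. Speed limits (rad/s): [2.57, 2.57, 3.14, 3.14, 3.14, 3.14].

## Interface

Orientations are given as a unit quaternion [w, x, y, z].
In Python, from cell import bot gives the robot as it stands. Calls block until the motion is done:
- bot.move_pose(position, orientation): joint-space move of the TCP to a pose.
- bot.move_linear(position, speed=0.15, rotation=None, until_force=None): straight line of the TCP; rotation=None keeps the orientation; speed is the mean speed in m/s. With until_force (N) it stops when the force on the tool has changed by that much, and returns True; else False.
- bot.goto_joints(angles): joint-space move.
- bot.set_gripper(opening, grasp_force=None): opening from 0.0 (shut) to 1.0 (fully open); grasp_force is the grip in N (None keeps the last); returns when the fingers have stopped.
- bot.wait(seconds).
- bot.solve_ik(position, orientation): joint angles nearest the present ones, or None.
- bot.camera(name): name is "scene" or "top" or "wrist"; returns the picture (400x640x3 uint8, red, green, blue); there is no depth.
- bot.calibration(name): a dict with "mtx" (3x3 intrinsics, pixels), "extrinsics" (4x4, takes a point from world to camera coordinates); the wrist camera has in their place "hand_eye" (4x4, takes a point from camera to tool coordinates, whose origin is the TCP and whose axes are the tool frame's). Camera axes: x right, y down, z forward; pixel columns grow to the right and rows downward; lengths in m; the calibration is good to about 2 mm. A picture is of the moment at which its call begins: read the wrist's pose just before it. calibration takes no time and is no camera call.
A pose or a line that the arm cannot do raises bot.PlanningError and nothing moves.
- bot.close_job(): hands the job in, once; it reports no verdict.
Trained networks look in the newest picture that a camera, given by its name, has taken for a name from the list of things; names that differ only in an ending like _2 or _b are one class to them, and where a whole thing is asked for, a point or a joint stands for the part that bears it (a point fixed in the world has none). Each returns a list of dicts, best first, with "confidence" (0 to 1); they miss things now and then, are a little off and sometimes report something else, mostly with a low value. They report only what shows in the picture. A call takes as long as a camera call. They do not tell look-alikes from the thing itself.
- bot.search_frame(camera, thing): "bbox" ([left, top, width, height] in pixels, round what is visible of it).
Readings, each from a call of its own:
- bot.read_clock(): time.
- bot.read_joint_positions(): joint angles.
- bot.read_joint_vel(): joint speeds.
- bot.read_joint_efforts(): joint torques, N m.
- bot.read_position(): TCP position.
- bot.read_tool_rot(): TCP orientation.
- bot.read_ft_force(): force on the tool from outside, world axes, zero at the start.
- bot.read_moment(): the same for the moment, N m.
- bot.read_gripper_width(): opening from 0.0 (shut) to 1.0 (fully open).
Only numpy, scipy, OpenCV 4.12 (cv2) and the standard library are available. Lean on these libraries where they do the work, as an engineer would, in place of code of your own. Each camera call takes 0.05 s, during which the arm holds its last target.

## Working session

There is one attempt and no reset: what is moved stays moved. The work goes in short steps, each a Python script; the robot and the scene stay as the last script left them, time stands still between calls to the robot, and variables do not carry over. Pictures are saved under pics/ and viewed, and the job is handed in when it is done.

```bash
ls; mkdir -p pics
cat > h.py <<'E'
from cell import bot
import numpy as np, cv2
def snap(c,name,crop=None,scale=1):
    im=bot.camera(c); o=im
    if crop: l,t,r,b=crop; o=im[t:b,l:r]
    if scale!=1: o=cv2.resize(o,None,fx=scale,fy=scale,interpolation=cv2.INTER_CUBIC)
    cv2.imwrite(f'pics/{name}.png',cv2.cvtColor(o,cv2.COLOR_RGB2BGR)); return im
def ray(c,uv,T_wc=None):
    k=bot.calibration(c); d=np.linalg.solve(k['mtx'],[uv[0],uv[1],1])
    if T_wc is None: T_wc=np.linalg.inv(k['extrinsics'])
    return T_wc[:3,3],T_wc[:3,:3]@d
def at_z(c,uv,z,T_wc=None):
    o,d=ray(c,uv,T_wc); return o+d*(z-o[2])/d[2]
def proj(c,p):
    k=bot.calibration(c);E=np.array(k['extrinsics']);q=k['mtx']@(E[:3,:3]@np.array(p)+E[:3,3]);return q[:2]/q[2]
E
python3 - <<'E'
from h import *
for c in ['scene','top']:
    snap(c,c+'0')
    k=bot.calibration(c);print(c,k['mtx'].tolist() if hasattr(k['mtx'],'tolist') else k['mtx'],np.linalg.inv(k['extrinsics'])[:3,3])
    for t in ['scale','weight_500','weight_200','weight_tray','screwdriver','mixing_bowl']:
        print(c,t,[(np.round(d['bbox']).tolist(),round(d['confidence'],2)) for d in bot.search_frame(c,t)])
print(bot.read_clock(),bot.read_tool_rot(),bot.read_position(),bot.calibration('wrist'))
E
```

```text
pics
scene [[487.0871992278832, 0.0, 327.3920001593947], [0.0, 487.0871992278832, 196.37924006416165], [0.0, 0.0, 1.0]] [ 0.06545678 -0.85401811  0.81234566]
scene scale [([326.0, 165.0, 103.0, 73.0], 0.75)]
scene weight_500 [([257.0, 143.0, 12.0, 27.0], 0.8), ([288.0, 143.0, 7.0, 21.0], 0.69), ([214.0, 150.0, 16.0, 24.0], 0.58), ([340.0, 263.0, 67.0, 44.0], 0.48)]
scene weight_200 [([257.0, 143.0, 12.0, 27.0], 0.8), ([288.0, 143.0, 7.0, 21.0], 0.69), ([214.0, 150.0, 16.0, 24.0], 0.58), ([340.0, 263.0, 67.0, 44.0], 0.48)]
scene weight_tray [([245.0, 147.0, 67.0, 33.0], 0.85)]
scene screwdriver [([343.0, 259.0, 63.0, 48.0], 0.68)]
scene mixing_bowl [([320.0, 130.0, 40.0, 32.0], 0.78), ([341.0, 262.0, 71.0, 44.0], 0.5)]
top [[404.67810230619966, 0.0, 320.6729739318827], [0.0, 404.67810230619966, 200.416571978609], [0.0, 0.0, 1.0]] [0.40514783 0.05612367 1.15344412]
top scale [([292.0, 117.0, 78.0, 83.0], 0.9), ([198.0, 223.0, 17.0, 10.0], 0.45)]
top weight_500 [([202.0, 222.0, 16.0, 12.0], 0.56), ([182.0, 261.0, 20.0, 14.0], 0.5)]
top weight_200 [([202.0, 222.0, 16.0, 12.0], 0.56), ([1
[... 168 characters left out ...]
.89)]
top mixing_bowl [([204.0, 121.0, 43.0, 43.0], 0.64), ([190.0, 180.0, 43.0, 71.0], 0.43)]
0.7 [-0.58037993  0.58039086  0.40392864 -0.40391489] [0.19107222 0.51576108 0.23129936] {'mtx': array([[286.07044714,   0.        , 314.21917872],
       [  0.        , 286.07044714, 202.40534554],
       [  0.        ,   0.        ,   1.        ]]), 'hand_eye': array([[ 9.99999156e-01, -1.29705719e-03,  7.79173102e-05,
         1.29700737e-04],
       [-4.73458761e-04, -3.07870494e-01,  9.51428155e-01,
        -1.42744094e-01],
       [-1.21006829e-03, -9.51427389e-01, -3.07870848e-01,
         7.95458964e-02],
       [ 0.00000000e+00,  0.00000000e+00,  0.00000000e+00,
         1.00000000e+00]])}
```

View pics/scene0.png

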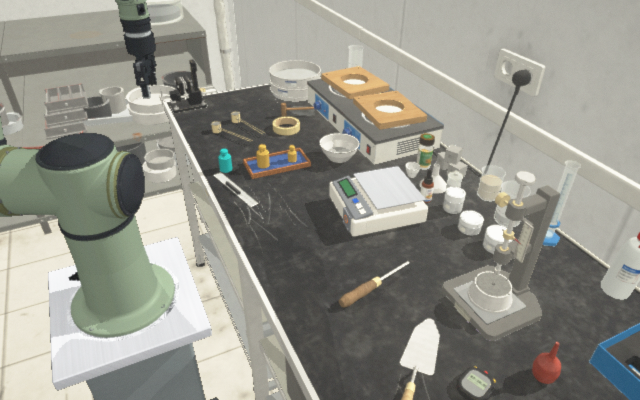

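View pics/top0.png

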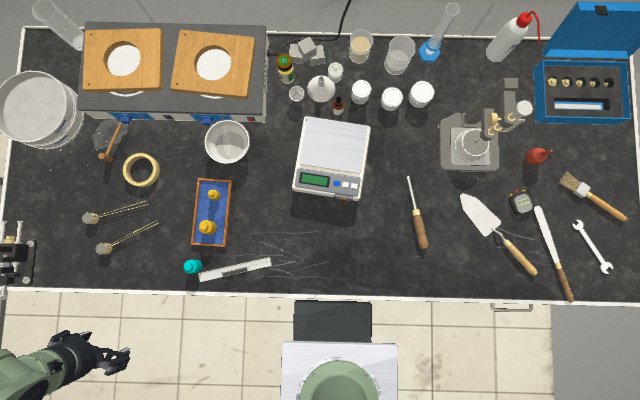

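The top view shows three candidates for the weight: brass at (206,227), brass at (213,195), and turquoise at (192,266). The larger brass one in the blue tray at (206,227) fits the description. The turquoise one is the look-alike, and (213,195) is the 200 g. I'll confirm with enlarged crops.

Run:
```python
from h import *
im=bot.camera('top')
a=cv2.resize(im[170:290,170:290],None,fx=4,fy=4,interpolation=cv2.INTER_CUBIC)
cv2.imwrite('pics/tw.png',a[...,::-1])
a=cv2.resize(im[110:260,280:440],None,fx=5,fy=5,interpolation=cv2.INTER_CUBIC)[:600*1+150]
a=cv2.resize(im[110:255,280:440],None,fx=4,fy=4,interpolation=cv2.INTER_CUBIC)
cv2.imwrite('pics/ts.png',a[...,::-1])
im=bot.camera('scene')
a=cv2.resize(im[120:320,200:440],None,fx=3,fy=3,interpolation=cv2.INTER_CUBIC)
cv2.imwrite('pics/ss.png',a[...,::-1])
```

```text
(no output)
```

View pics/tw.png

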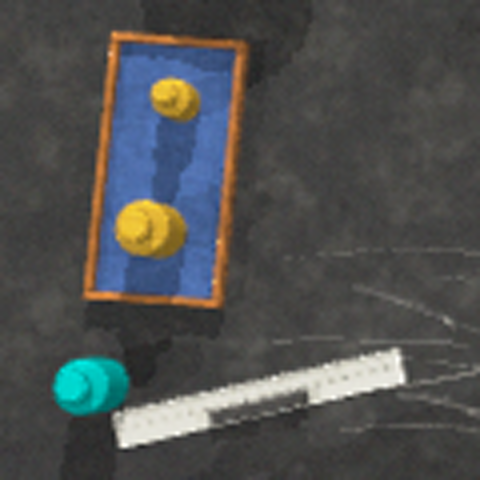

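View pics/ts.png

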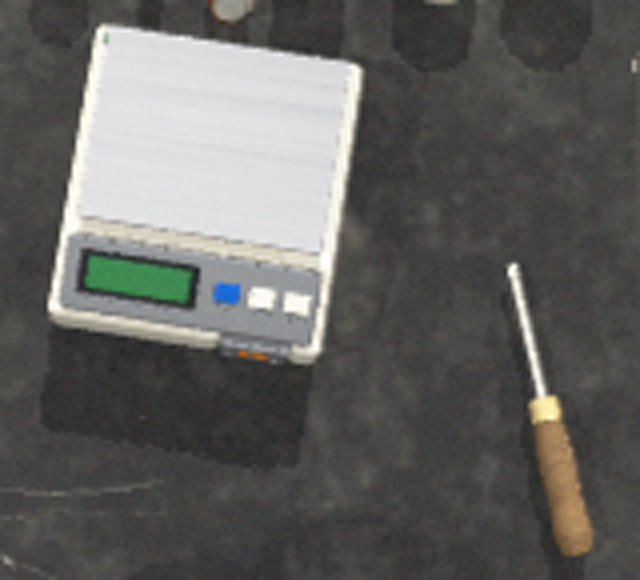

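View pics/ss.png

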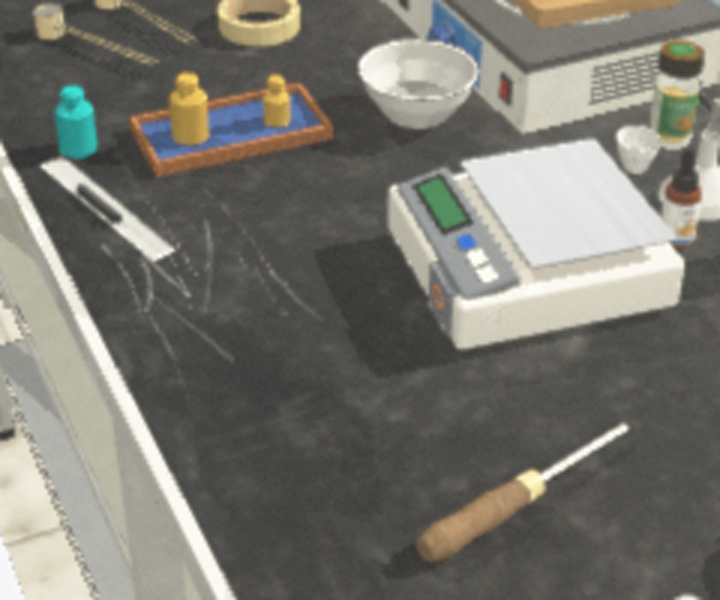

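Run:
```python
from h import *
f=lambda x,y,l,t,s:((x+.5)/s-.5+l,(y+.5)/s-.5+t)
print('w500 knob top',at_z('top',f(138,228,170,170,4),.077))
print('scene w500 knob', at_z('scene',f(187,80,200,120,3),.073))
for n,p in dict(TL=(102,30),TR=(360,65),BR=(322,255),BL=(77,217)).items(): print('pan',n,at_z('top',f(*p,280,110,4),.078))
print('ring',at_z('top',f(253,354,280,110,4),.04), 'scene ring',at_z('scene',f(438,296,200,120,3),.035))
for n,p in dict(tip=(513,268),fer=(543,400),end=(578,552)).items(): print('sd',n,at_z('top',f(*p,280,110,4),.0134))
for n,p in dict(tip=(627,427),end=(430,548)).items(): print('sd',n,at_z('scene',f(*p,200,120,3),.0134))
```

```text
w500 knob top [0.45882439 0.371493   0.077     ]
scene w500 knob [0.46190978 0.37744764 0.073     ]
pan TL [0.76579123 0.11143662 0.078     ]
pan TR [ 0.74515576 -0.06584656  0.078     ]
pan BR [ 0.61245163 -0.04152349  0.078     ]
pan BL [0.6346355  0.12454937 0.078     ]
ring [0.54892198 0.00195451 0.04      ] scene ring [0.55107761 0.00306871 0.035     ]
sd tip [ 0.61871769 -0.18381948  0.0134    ]
sd fer [ 0.52449622 -0.20485041  0.0134    ]
sd end [ 0.41831245 -0.22887048  0.0134    ]
sd tip [ 0.62217391 -0.18402372  0.0134    ]
sd end [ 0.42292439 -0.22880855  0.0134    ]
```

```bash
cat >> h.py <<'E'
from scipy.spatial.transform import Rotation as R
def q_down(yaw,cam_fwd=True):
    # tool z along +/- heading(yaw), tool y down
    s=1 if cam_fwd else -1
    z=s*np.array([np.cos(yaw),np.sin(yaw),0]); y=np.array([0,0,-1.]); x=np.cross(y,z)
    q=R.from_matrix(np.c_[x,y,z]).as_quat(); return np.r_[q[3],q[:3]]
def wristT():
    p=np.array(bot.read_position());q=np.array(bot.read_tool_rot())
    T=np.eye(4);T[:3,:3]=R.from_quat(np.r_[q[1:],q[0]]).as_matrix();T[:3,3]=p
    return T@np.array(bot.calibration('wrist')['hand_eye'])
E
python3 - <<'E'
from h import *
for n,p,yaw in [('w',[.459,.373,.2],-.05),('w',[.459,.373,.02],-.05),('pan',[.69,.037,.09],-.12),('sd',[.5,-.21,.003],.225),('sdpush',[.45,.01,.025],-.12)]:
    for cf in (True,False):
        print(n,cf,np.round(bot.solve_ik(p,q_down(yaw,cf)),2) if bot.solve_ik(p,q_down(yaw,cf)) is not None else None)
q=q_down(-.05,True)
bot.move_pose([.459-.03,.373,.2],q)
T=wristT();im=snap('wrist','w1');np.save('T1.npy',T)
print([(np.round(d['bbox']).tolist(),round(d['confidence'],2)) for d in bot.search_frame('wrist','weight_500')],bot.read_clock())
E
```

```text
w True [ 0.56  0.42 -0.13  1.02  0.   -2.53]
w False [ 0.56  0.42 -0.13  1.02  0.    0.61]
w True [ 0.56  0.61 -0.33  0.63  0.   -2.53]
w False [ 0.56  0.61 -0.33  0.63  0.    0.61]
pan True [-0.05  0.69  0.04  0.92  0.   -3.07]
pan False [-0.05  0.69  0.04  0.92  0.    0.07]
sd True [-0.53  0.57 -0.48  0.52  0.    2.38]
sd False [-0.53  0.57 -0.48  0.52  0.   -0.76]
sdpush True [-0.14  0.41 -0.7   0.46  0.    3.12]
sdpush False [-0.14  0.41 -0.7   0.46  0.   -0.02]
[([304.0, 46.0, 28.0, 36.0], 0.86), ([270.0, 227.0, 32.0, 47.0], 0.83), ([293.0, 136.0, 39.0, 42.0], 0.7)] 4.1833
```

View pics/w1.png

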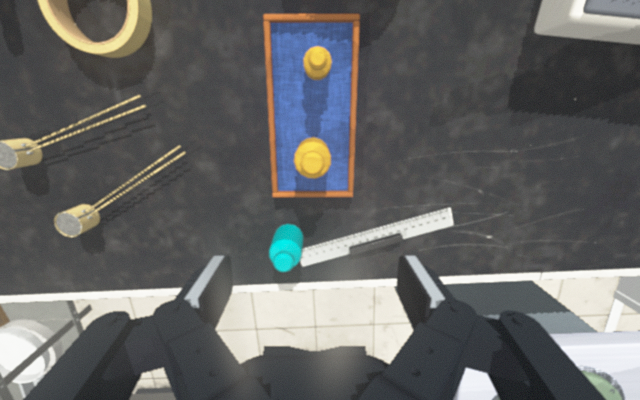

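Run:
```python
from h import *
T=np.load('T1.npy');im=cv2.imread('pics/w1.png')
a=im[120:200,260:370];cv2.imwrite('pics/w1c.png',cv2.resize(a,None,fx=6,fy=6,interpolation=cv2.INTER_CUBIC))
for n,p,z in [('knob',(312,161),.077),('body',(313,158),.057),('w200',(317,60),.06),('turq',(285,258),.07)]: print(n,at_z('wrist',p,z,T))
for n,p in dict(a=(263,15),b=(359,14),c=(354,196),d=(273,196)).items(): print('tray',n,at_z('wrist',p,.016,T))
```

```text
knob [0.4620122 0.3740364 0.077    ]
body [0.46158576 0.37321376 0.057     ]
w200 [0.54951359 0.36499971 0.06      ]
turq [0.35837956 0.40854186 0.07      ]
tray a [0.59920313 0.41578628 0.016     ]
tray b [0.59519006 0.32078326 0.016     ]
tray c [0.40734313 0.3273262  0.016     ]
tray d [0.41226614 0.42371467 0.016     ]
```

View pics/w1c.png

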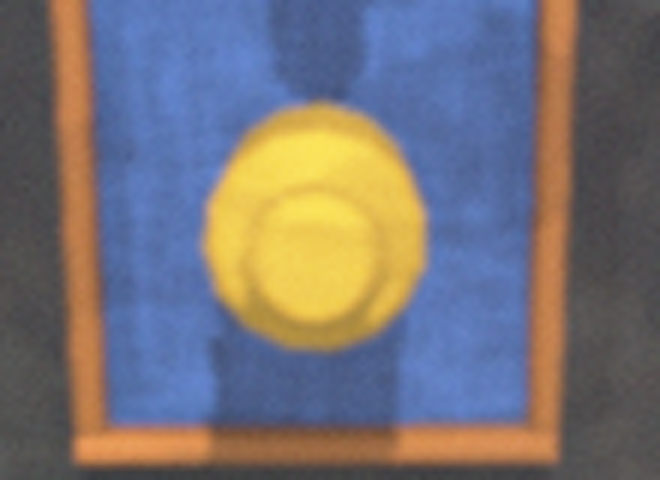

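The crop confirms the large brass 500 g weight: it is round and stands in the tray at (312,158), about 88 mm from the 200 g. Next is the grasp.

Run:
```python
from h import *
q=q_down(-.05)
bot.set_gripper(.75,50)
bot.move_pose([.462,.3735,.11],q)
bot.move_linear([.462,.3735,.023],speed=.12)
bot.set_gripper(0.0,50)
print(bot.read_gripper_width(),bot.read_gripper_width()*85)
f0=bot.read_ft_force()
bot.move_linear([.462,.3735,.2],speed=.2)
print(bot.read_gripper_width(),f0,bot.read_ft_force(),bot.read_clock())
# look at scale
bot.move_pose([.56,.037,.24],q_down(-.12))
T=wristT();snap('wrist','w2');np.save('T2.npy',T);print(bot.read_clock())
print([(np.round(d['bbox']).tolist(),round(d['confidence'],2)) for d in bot.search_frame('wrist','scale')])
```

```text
0.42921845360473565 36.48356855640253
0.4276653322010626 [-0.91895654 -1.54448403  6.24456163] [-0.61863116 -0.16251213 -4.9584508 ] 7.2667
8.6417
[([213.0, 0.0, 188.0, 188.0], 0.68)]
```

View pics/w2.png

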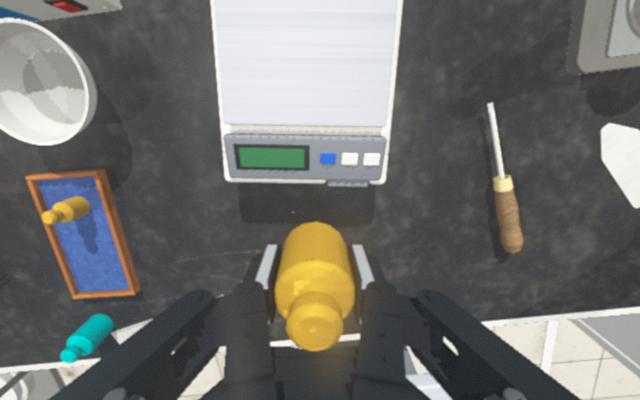

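Run:
```python
from h import *
T=np.load('T2.npy');im=cv2.imread('pics/w2.png')
cv2.imwrite('pics/w2c.png',cv2.resize(im[0:200,205:410],None,fx=3,fy=3,interpolation=cv2.INTER_CUBIC))
cv2.imwrite('pics/w2d.png',cv2.resize(im[90:260,450:550],None,fx=3.5,fy=3.5,interpolation=cv2.INTER_CUBIC))
```

```text
(no output)
```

View pics/w2c.png

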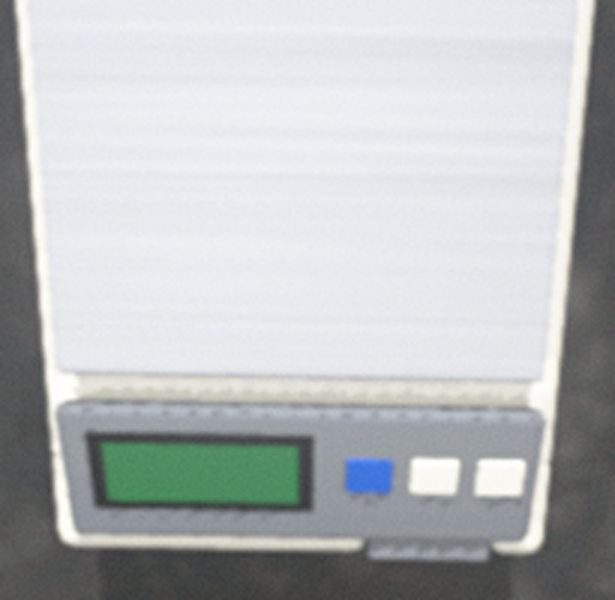

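View pics/w2d.png

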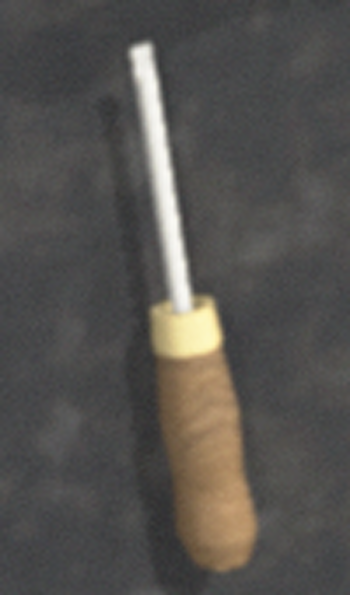

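Run:
```python
from h import *
T=np.load('T2.npy')
f=lambda x,y,l,t,s:((x+.5)/s-.5+l,(y+.5)/s-.5+t)
P={}
for n,p,z in [('L',(57,373),.078),('Rr',(547,380),.078),('L0',(23,0),.078),('R0',(575,0),.078),('hL',(60,538),.055),('hR',(545,548),.055),('plL',(368,550),.045),('plR',(489,550),.045)]:
    P[n]=at_z('wrist',f(*p,205,0,3),z,T);print(n,P[n].round(4))
d=P['Rr']-P['L'];print('w',np.linalg.norm(d),'yaw',np.arctan2(d[0],-d[1]))
d=P['L0']-P['L'];print('yawL',np.arctan2(d[1],d[0]));d=P['R0']-P['Rr'];print('yawR',np.arctan2(d[1],d[0]))
d=P['hR']-P['hL'];print('w',np.linalg.norm(d),'yawh',np.arctan2(d[0],-d[1]))
for n,p in dict(tip=(141,45),sh0=(181,308),fer=(186,330),end=(220,560)).items(): print(n,at_z('wrist',f(*p,450,90,3.5),.0134,T).round(4))
yaw=-.12
m=(P['L']+P['Rr'])/2; c=m+.068*np.array([np.cos(yaw),np.sin(yaw),0]);print('pan centre',c)
print(bot.solve_ik([c[0],c[1],.0935],q_down(yaw)))
```

```text
L [0.6349 0.1233 0.078 ]
Rr [ 0.6125 -0.0431  0.078 ]
L0 [0.7433 0.1099 0.078 ]
R0 [ 0.7232 -0.0562  0.078 ]
hL [0.5735 0.1427 0.055 ]
hR [ 0.5469 -0.0451  0.055 ]
plL [0.5518 0.0237 0.045 ]
plR [ 0.546  -0.0249  0.045 ]
w 0.16793716645459753 yaw -0.1336794267766339
yawL -0.12286713814730969
yawR -0.11780536505437257
w 0.18974298755593566 yawh -0.14082251325990544
tip [ 0.6204 -0.1839  0.0134]
sh0 [ 0.5237 -0.2052  0.0134]
fer [ 0.5148 -0.2078  0.0134]
end [ 0.4147 -0.2295  0.0134]
pan centre [0.69122983 0.03196553 0.078     ]
[-0.06035328  0.69181744  0.04702514  0.92600402  0.         -3.08194593]
```

Run:
```python
from h import *
q=q_down(-.13)
bot.move_pose([.691,.032,.15],q)
bot.move_linear([.691,.032,.1],speed=.12)
r=bot.move_linear([.691,.032,.0905],speed=.015,until_force=1.5)
print(r,bot.read_position(),bot.read_ft_force())
bot.set_gripper(.75)
bot.wait(.3)
bot.move_linear([.691,.032,.19],speed=.2)
bot.move_pose([.61,.03,.25],q_down(-.13))
snap('wrist','w3');snap('top','t3',(280,110,440,255),4);print(bot.read_clock())
```

```text
True [0.69126604 0.03194777 0.09220636] [3.54472133 0.17689534 0.27420324]
12.3583
```

View pics/w3.png

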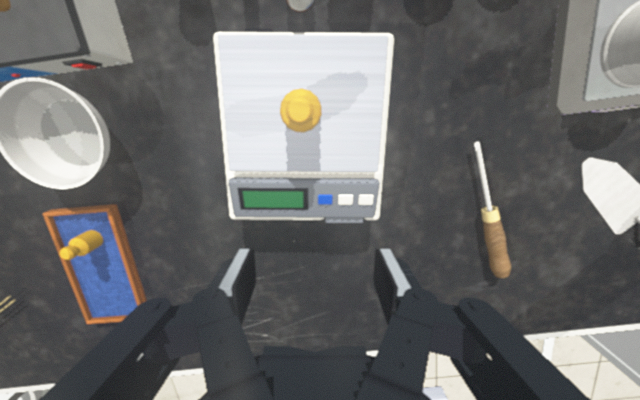

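View pics/t3.png

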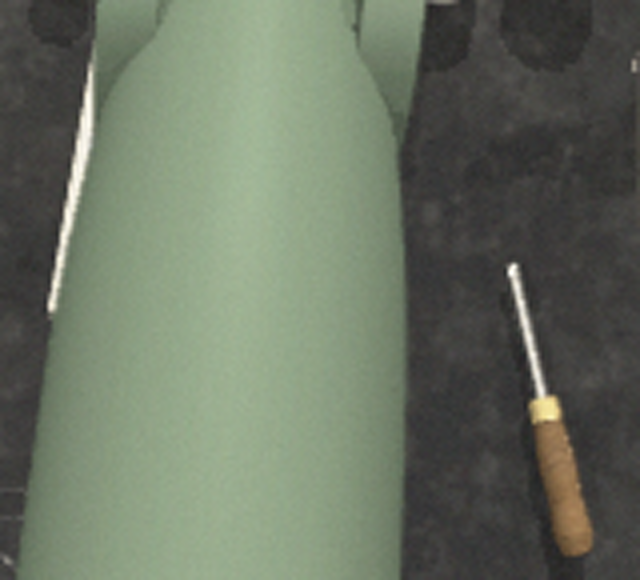

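```bash
cat >> h.py <<'E'
def q_pitch(yaw,p):
    h=np.array([np.cos(yaw),np.sin(yaw),0]);u=np.array([0,0,1.])
    y=-np.cos(p)*u+np.sin(p)*h; z=np.cos(p)*h+np.sin(p)*u; x=np.cross(y,z)
    q=R.from_matrix(np.c_[x,y,z]).as_quat(); return np.r_[q[3],q[:3]]
E
python3 - <<'E'
from h import *
T=wristT();np.save('T3.npy',T)
im=cv2.imread('pics/w3.png');cv2.imwrite('pics/w3c.png',cv2.resize(im[25:230,205:405],None,fx=2.9,fy=2.9,interpolation=cv2.INTER_CUBIC))
for p in [.6,.87]:
  for yaw in [-.13,0,.1]:
    s=bot.solve_ik([.44,.01,.075],q_pitch(yaw,p));print(p,yaw,None if s is None else np.round(s,2))
E
```

```text
0.6 -0.13 None
0.6 0 None
0.6 0.1 [-0.3   0.15 -1.29 -0.43  0.22  2.8 ]
0.87 -0.13 None
0.87 0 None
0.87 0.1 None
```

View pics/w3c.png

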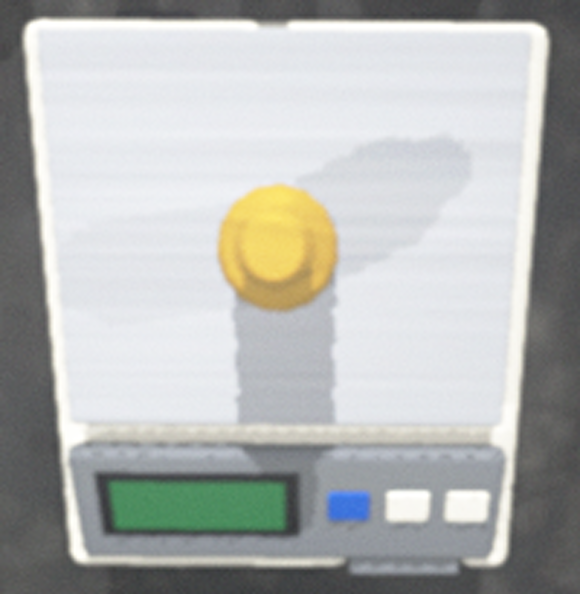

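```bash
cat >> h.py <<'E'
def R_hand(yaw,roll=0,pitch=0):
    q=q_down(yaw);M=R.from_quat(np.r_[q[1:],q[0]])
    h=[np.cos(yaw),np.sin(yaw),0]; l=[-np.sin(yaw),np.cos(yaw),0]
    return R.from_rotvec(np.array(h)*roll)*R.from_rotvec(np.array(l)*pitch)*M
def qq(r): q=r.as_quat(); return np.r_[q[3],q[:3]]
E
python3 - <<'E'
from h import *
T=np.load('T3.npy')
f=lambda x,y:((x+.5)/2.9-.5+205,(y+.5)/2.9-.5+25)
P={n:at_z('wrist',f(*p),.076,T) for n,p in dict(BL=(61,427),BR=(505,423),TL=(38,28),TR=(533,33)).items()}
for n in P: print(n,P[n].round(4))
print('c',(sum(P.values())/4).round(4),'knob',at_z('wrist',f(275,248),.145,T).round(4),'body',at_z('wrist',f(278,240),.125,T).round(4))
B={n:at_z('wrist',f(*p),.058,T) for n,p in dict(TL=(25,20),TR=(548,25)).items()};print(B)
print('plate',at_z('wrist',f(404,572),.045,T))
hole=np.array([.549,0,.035])
h=np.array([np.cos(-.13),np.sin(-.13),0])
ax=hole-h*(.127-.026)
for roll in (-.25,-.15,0,.15,.25):
  for d in (0,-.06):
    M=R_hand(-.13,roll); tcp=ax+d*h+M.as_matrix()@[0,.0124,0]
    s=bot.solve_ik(tcp,qq(M)); print(roll,d,None if s is None else np.round(s,3))
E
```

```text
BL [0.6347 0.127  0.076 ]
BR [ 0.6139 -0.0428  0.076 ]
TL [0.7686 0.104  0.076 ]
TR [ 0.7454 -0.0602  0.076 ]
c [0.6907 0.032  0.076 ] knob [0.6886 0.0322 0.145 ] body [0.6908 0.0319 0.125 ]
{'TL': array([0.77628826, 0.11275911, 0.058     ]), 'TR': array([ 0.75055479, -0.07023467,  0.058     ])}
plate [5.44747234e-01 7.87552783e-05 4.50000000e-02]
-0.25 0 [ 0.024  0.461 -0.66   0.489 -0.247 -2.983]
-0.25 -0.06 [ 0.047  0.389 -0.8    0.427 -0.246 -2.959]
-0.15 0 [-0.038  0.436 -0.683  0.465 -0.149 -3.049]
-0.15 -0.06 [-0.024  0.36  -0.826  0.4   -0.149 -3.035]
0 0 [-0.135  0.416 -0.707  0.448  0.     3.136]
0 -0.06 [-0.136  0.337 -0.852  0.381  0.     3.135]
0.15 0 [-0.234  0.418 -0.717  0.451  0.149  3.036]
0.15 -0.06 [-0.251  0.34  -0.864  0.386  0.149  3.02 ]
0.25 0 [-0.299  0.432 -0.716  0.466  0.246  2.968]
0.25 -0.06 [-0.325  0.356 -0.862  0.402  0.245  2.94 ]
```

Run:
```python
from h import *
g=np.array([.496,-.2115]);q=q_down(.218)
bot.set_gripper(.6,60)
bot.move_pose([*g,.1],q)
T=wristT();snap('wrist','w4');np.save('T4.npy',T)
r=bot.move_linear([*g,.003],speed=.1,until_force=8)
print(r,bot.read_position(),bot.read_joint_positions(),bot.read_clock())
bot.set_gripper(0.,60)
print(bot.read_gripper_width()*85,bot.read_ft_force(),bot.read_position())
```

```text
False [ 0.49650759 -0.21178651  0.00355069] [-5.39961608e-01  5.67439022e-01 -4.84374130e-01  5.17896045e-01
  2.50260188e-06  2.38360024e+00] 18.3083
24.40185151646283 [-1.0993787  -0.53883272  5.61574982] [ 0.49662377 -0.21192306  0.00389825]
```

View pics/w4.png

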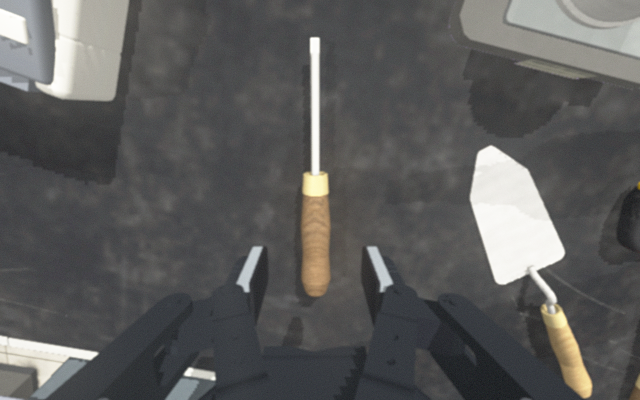

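Run:
```python
from h import *
bot.move_linear([.4966,-.2119,.09],speed=.15)
print(bot.read_gripper_width()*85,bot.read_ft_force())
hole=np.array([.549,0,.035]);h=np.array([np.cos(-.13),np.sin(-.13),0])
M=R_hand(-.13,.2)
ax=hole-h*(.127+.04)
tcp=ax+M.as_matrix()@[0,.0100,0]
bot.move_pose(tcp+[0,0,.06],qq(M))
bot.move_linear(tcp,speed=.12)
print(bot.read_position(),tcp,bot.read_joint_positions(),bot.read_ft_force())
T=wristT();snap('wrist','w5');np.save('T5.npy',T)
cv2.imwrite('pics/s5.png',cv2.resize(bot.camera('scene')[150:290,240:440],None,fx=4,fy=4,interpolation=cv2.INTER_CUBIC)[...,::-1])
cv2.imwrite('pics/t5.png',cv2.resize(bot.camera('top')[150:270,260:420],None,fx=5,fy=5,interpolation=cv2.INTER_CUBIC)[...,::-1])
print(bot.read_clock())
```

```text
24.8513763125179 [-0.80053587  0.68663529 -1.1882563 ]
[0.38417872 0.02321356 0.02530603] [0.38366671 0.02361883 0.02519933] [-0.29283624  0.33402313 -0.87473493  0.39475266  0.19734489  2.97613223] [ 0.35556524  0.41915736 -0.19418363]
21.2
```

View pics/w5.png

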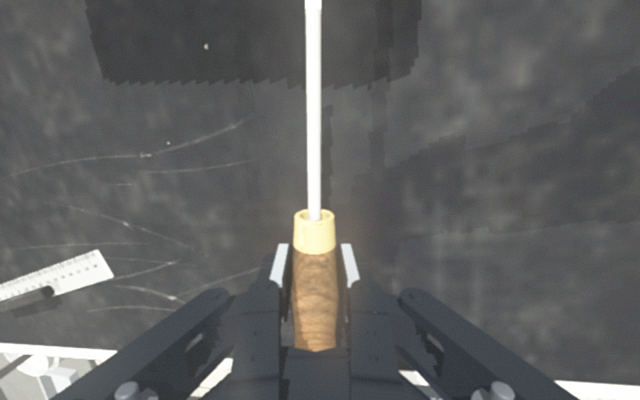

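View pics/s5.png

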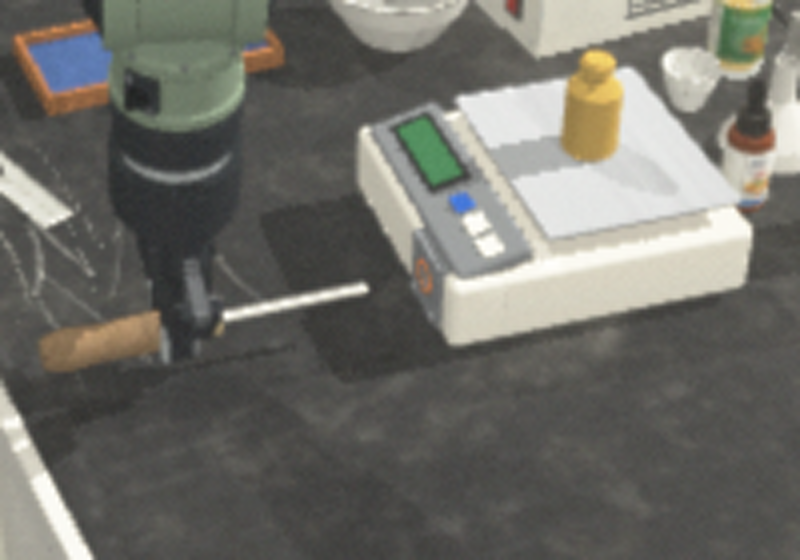

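View pics/t5.png

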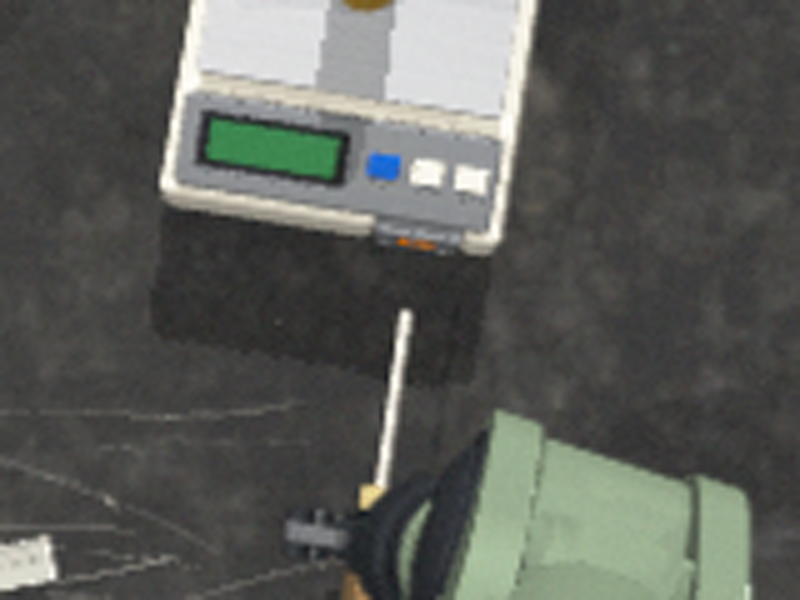

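```bash
cat > tri.py <<'E'
from h import *
def tri(us,ut):
    A=[];b=[];r=[]
    for c,u in (('scene',us),('top',ut)):
        o,d=ray(c,u);d=d/np.linalg.norm(d);P=np.eye(3)-np.outer(d,d);A.append(P);b.append(P@o);r.append((o,P))
    x=np.linalg.solve(sum(A),sum(b));return x,[np.linalg.norm(P@(x-o)) for o,P in r]
fs=lambda x,y:((x+.5)/4-.5+240,(y+.5)/4-.5+150)
ft=lambda x,y:((x+.5)/5-.5+260,(y+.5)/5-.5+150)
E
python3 - <<'E'
from tri import *
tip,e=tri(fs(367,288),ft(405,313));print('tip',tip,e)
ring,e=tri(fs(423,275),ft(416,241));print('ring',ring,e)
sh,e=tri(fs(225,317),ft(385,480));print('sh',sh,e)
d=tip-sh;print('dir yaw',np.arctan2(d[1],d[0]),'pitch',np.arctan2(d[2],np.hypot(*d[:2])))
d=ring-tip;h=np.array([np.cos(-.13),np.sin(-.13),0]);l=np.array([-h[1],h[0],0]);print('along',d@h,'lat',d@l,'dz',d[2])
# wrist: shaft line
T=np.load('T5.npy')
M=T@np.linalg.inv(bot.calibration('wrist')['hand_eye'])
for uv in [(313.5,5),(313.5,110),(313.5,215),(314,230)]:
    o,dd=ray('wrist',uv,T); 
    # intersect horizontal z=.035
    print(uv,(o+dd*(.035-o[2])/dd[2]).round(4))
E
```

```text
tip [0.5109248  0.00695628 0.03484261] [np.float64(0.0009163754833101639), np.float64(0.0009163754833100918)]
ring [0.55005007 0.00211153 0.03594687] [np.float64(0.0003255738711235703), np.float64(0.0003255738711234536)]
sh [0.41780343 0.01661042 0.03643908] [np.float64(0.00010509350136579765), np.float64(0.00010509350136575716)]
dir yaw -0.10330366800521117 pitch -0.017050940843926162
along 0.03942316860375848 lat 0.00026810117882994713 dz 0.0011042579003892328
(313.5, 5) [0.5011 0.0065 0.035 ]
(313.5, 110) [0.4615 0.0118 0.035 ]
(313.5, 215) [0.4125 0.0183 0.035 ]
(314, 230) [0.4045 0.0191 0.035 ]
```

Run:
```python
import cv2
a=cv2.imread('pics/s5.png');cv2.imwrite('pics/s5c.png',cv2.resize(a[220:340,200:480],None,fx=2.8,fy=2.8))
a=cv2.imread('pics/t5.png');cv2.imwrite('pics/t5c.png',cv2.resize(a[200:500,330:500],None,fx=2,fy=2))
```

```text
(no output)
```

View pics/s5c.png

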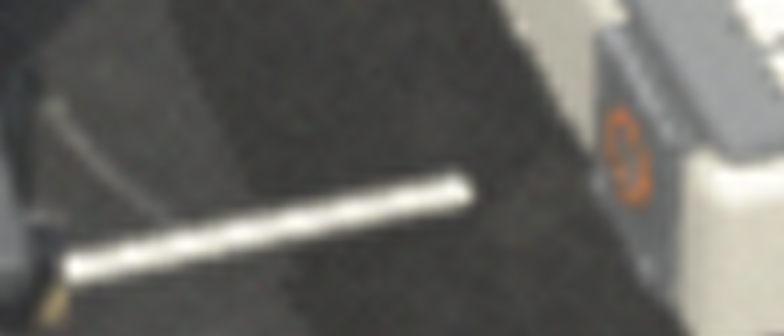

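View pics/t5c.png

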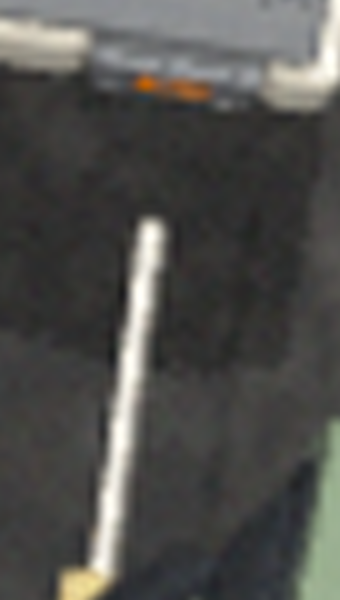

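Run:
```python
from tri import *
h=np.array([np.cos(-.13),np.sin(-.13),0]);l=np.array([-h[1],h[0],0])
p0=np.array(bot.read_position())
r=bot.move_linear(p0+h*.034+[0,0,.0006],speed=.06,until_force=6)
print(r,bot.read_ft_force())
r=bot.move_linear(p0+h*.050+[0,0,.0006],speed=.02,until_force=6)
p=np.array(bot.read_position())-p0
print(r,p@h,p@l,p[2],bot.read_ft_force(),bot.read_clock())
snap('wrist','w6')
cv2.imwrite('pics/s6.png',cv2.resize(bot.camera('scene')[150:290,240:440],None,fx=4,fy=4,interpolation=cv2.INTER_CUBIC)[...,::-1])
```

```text
False [ 0.36429765 -0.67872571 -0.65403496]
False 0.04979328394660989 2.5628292976930672e-05 0.0005400559900263432 [-0.36467063 -0.02370851 -1.32831662] 22.8833
```

View pics/w6.png

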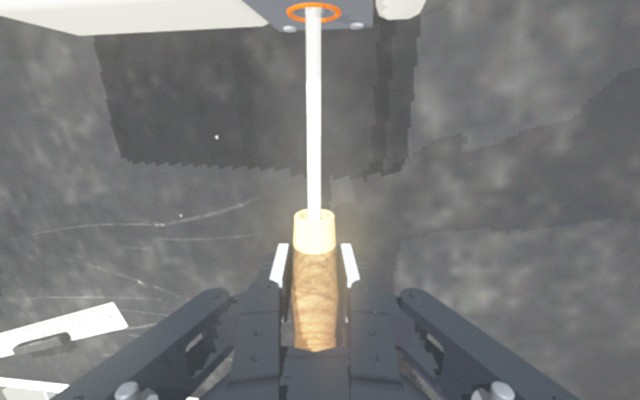

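View pics/s6.png

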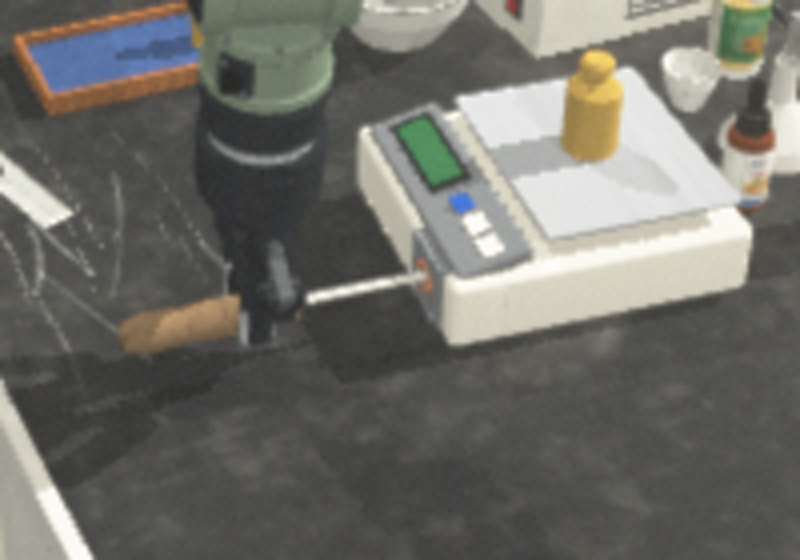

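The blade is inside the orange ring, centred at (314,12) in the wrist view, and it went in with no contact force. Next I press.

Run:
```python
from tri import *
h=np.array([np.cos(-.13),np.sin(-.13),0])
p0=np.array(bot.read_position());f0=np.array(bot.read_ft_force())
# step through, print force profile
for s in np.arange(.003,.022,.0015):
    r=bot.move_linear(p0+h*s,speed=.015,until_force=12)
    f=np.array(bot.read_ft_force())-f0
    print(round(s,4),r,round((np.array(bot.read_position())-p0)@h,4),f.round(2))
    if r or -f@h>9: break
print(bot.read_clock())
```

```text
0.003 False 0.0032 [ 0.76  2.13 -0.23]
0.0045 False 0.0047 [0.31 2.06 0.26]
0.006 False 0.0061 [ 1.14  1.08 -0.53]
0.0075 False 0.0077 [ 0.81  0.96 -0.71]
0.009 False 0.009 [0.54 1.54 0.51]
0.0105 False 0.0098 [-1.15  0.69 -0.01]
0.012 False 0.0113 [-2.67  1.33  0.16]
0.0135 False 0.0128 [-3.65  1.71  0.02]
0.015 False 0.0142 [-5.21  1.57  0.73]
0.0165 False 0.0152 [-5.69  1.6   0.89]
0.018 False 0.0153 [-7.83  0.83  0.5 ]
0.0195 False 0.0153 [-9.16  1.3   1.29]
26.0667
```

The force profile fits: the spring starts about 9.5 mm in, and the stop comes about 6 mm later. I'll hold and check.

Run:
```python
from tri import *
h=np.array([np.cos(-.13),np.sin(-.13),0])
for i in range(4):
    bot.wait(.9);print(bot.read_position(),np.array(bot.read_ft_force())@h,bot.read_gripper_width()*85)
snap('wrist','w7');cv2.imwrite('pics/s7.png',cv2.resize(bot.camera('scene')[110:290,200:440],None,fx=3.3,fy=3.3,interpolation=cv2.INTER_CUBIC)[...,::-1])
print(bot.read_clock())
```

```text
[0.44917391 0.0152609  0.02540206] -10.230784833392235 24.75362380149668
[0.44917049 0.01525466 0.02540503] -10.311646971481805 24.898268250277994
[0.44917863 0.01524127 0.02540717] -10.81738015342322 24.38987769834038
[0.44916217 0.0152413  0.02540313] -10.063694905173612 24.833302564118764
29.7667
```

View pics/s7.png

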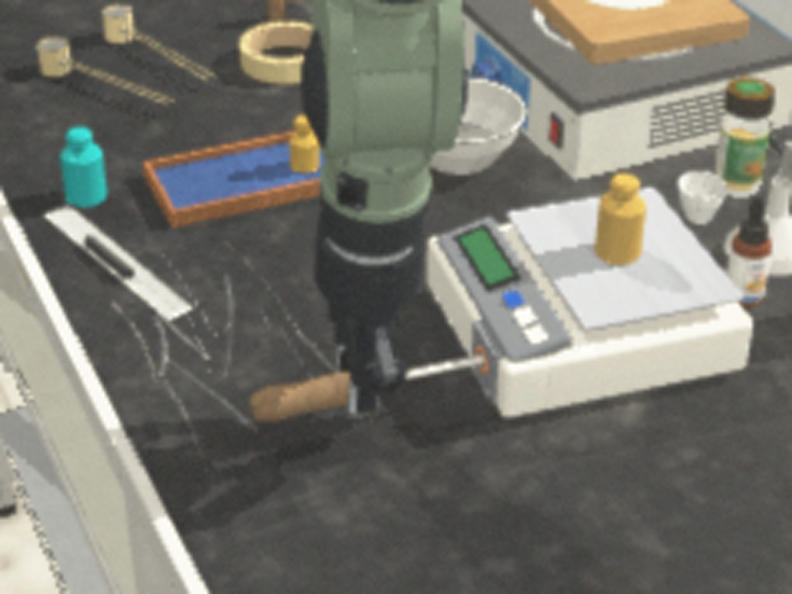

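View pics/w7.png

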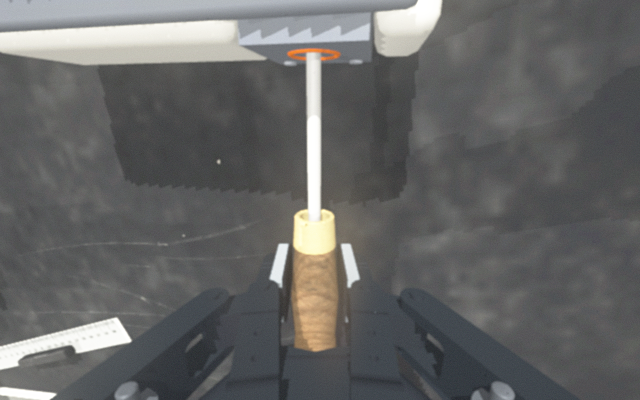

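The blade is centred in the ring at (314,55) in the wrist view. The weight stands upright on the pan at (620,220) in the scene crop, and the 200 g weight and bowl are still in place. The computed depth is 25.7 mm, against 26 mm for fully pressed, with a steady push of about 10 N.

```bash
python3 -c "
from cell import bot
bot.close_job()"
```

```text
the job is handed in; nothing more can be done
```

I put the 500 g brass weight on the pan and released it. I then gripped the screwdriver by its handle, slid the blade into the hole and pressed the calibration button in. The job was handed in at about 30 s of the 61 s allowed, with the button still held; no verdict was reported.

**Last checks**
- **Weight:** it stood upright about 0.5 mm from the measured pan centre. I had no reading of how far the pan sank, so that rests on the weight standing free on it.
- **Button:** the force began to rise about 9.5 mm into the final push and met a hard stop 6 mm later. That puts the tip about 25.7 mm deep, against 26 mm for fully pressed. I held it there for 3.6 s and more with a steady 10 N.
- **Grip:** the grip width was steady at 24.4–24.9 mm, so the handle was not slipping. That is about 2 mm under the stated 27 mm handle; the weight's body also read low, at 36.5 mm for 38 mm.
- **Surroundings:** the small weight and the bowl showed no change in the last picture, and I left the turquoise look-alike alone.

No check failed. The estimates of the scale's heading differed slightly, from -0.12 to -0.14 rad. I used -0.13, and the blade went in without scraping.

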